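# Clamp the failed power module in the rework vise

### The job

A lamp is lit behind each of the two test places on the deck: the power module at the red lamp has failed. Slide that module along the deck, without lifting or tipping it, to the middle of the vise between the two places, and turn the red-handled crank until the jaw grips it firmly and squarely against the back fence, then let go of the handle. Leave the other module and all the loose things around where they are.

Things in the scene. Friction and masses are not known exactly. Their poses are not given: they have to be found in the camera images.
- deck: Test-and-rework deck: fixed low grey box 200 mm deep (x), 620 wide (y), top 40 mm above the bench. Origin: centre of its underside, at bench height; x away from the robot, y to the robot's left. Place and yaw (within 0.1 rad) vary. Yellow outlines at y=+195 and -195 mark the test places; between them is the vise, open on its +y and -y sides, so a module can be slid in along the fence.
- fence (a point): Middle of the straight aluminium back fence, at deck-top height on its front face (deck x=+45, y=0 mm). The fence runs along the deck's whole width and is 20 mm high; over its middle 100 mm stands the vise's fixed jaw, 50 mm high, face 1.5 mm behind the fence's. From deck x=+67 to +99 mm a white console, 34 mm above the deck top, carries the lamps.
- lane_centre (a point): Point on the deck top in the vise's middle (deck x=+10, y=0, z=+40 mm): where the centre of a module's underside lies when it is central in the vise and touches the fence.
- jaw: Moving jaw of the vise, steel face on a blue block, 90 mm wide (y), 20 mm thick, top 46 mm above the deck top; slides along deck x, only by the crank. Origin on its gripping face, mid-width, deck-top height; it faces the fence. Its opening (distance to the fence face) starts anywhere from 103 mm to 64 mm, narrower than a module (70 mm).
- bearing (a point): Middle of the blue bearing block of the vise screw, on the deck top at its front edge (deck x -99 to -85, y -55 to +55 mm), 46 mm above the deck top, fixed.
- crank (a joint): Crank angle, 0 to 22.4 rad. It grows clockwise as seen by the robot (looking along +x); that closes the jaw, 12 mm a turn: opening = 105 mm - 1.91 mm x crank. At multiples of 2 pi the handle is straight up; from there it goes to -y. Turns with about 3 N at the handle and stays where left; once the jaw meets the module it stiffens steeply, within about a quarter turn.
- crank_knob (a point): Centre of the red crank handle, a cylinder 21 mm thick, 44 mm long, parallel to deck x, that spins freely on its pin. It sticks out towards the robot from the crank arm, which lies 22 to 35 mm towards the fence from this point, before the deck's edge. It circles at 36 mm radius about crank_axis; lowest centre 29 mm above the bench. The bench around its circle is clear.
- crank_axis (a point): Point on the crank's axis at mid-length of the handle: deck x=-146, y=0, 65 mm above the bench. The axis runs along deck x.
- red_lamp: Red lit dome lamp, 34 mm wide, 39 mm high, on the console behind the left (deck y=+195 mm) or right (-195 mm) test place: the module at that place has failed. Origin: centre of its foot.
- green_lamp: Green lit dome lamp, same size, behind the other test place: that module is good.
- module_left: Power module that starts at the left (+y) test place: finned aluminium heat sink 70 mm (its x) by 110 mm (its y) by 32 mm high, with a green board and parts on top, 59 mm high in all; 0.4 to 0.75 kg. Origin: centre of its underside. Starts with its centre 10 to 28 mm short of where it would touch the fence, 175 to 215 mm from the vise's middle, turned up to 0.35 rad.
- module_right: The identical module that starts at the right (-y) test place; same sizes and frame.
- reel: Bystander: solder reel with green flanges, 52 mm across, 40 mm high, on the deck's front half beside the vise (either side); origin: centre of its underside. Leave it.
- flux_jar: Bystander: amber jar, 46 mm across, 55 mm high, on the deck's front half on the other side of the vise; origin: centre of its underside. Leave it.
- wash_bottle: Bystander: white bottle, 56 mm across, 130 mm high, standing on the bench before the deck; origin: centre of its underside. Leave it.
- screwdriver: Bystander: yellow screwdriver 170 mm long lying on the bench before the deck. Leave it.
- brush: Bystander: brush 160 mm long lying on the bench before the deck. Leave it.
- spare_sink: Bystander: small finned heat sink 50 x 90 x 28 mm on the bench; origin: centre of its underside. Leave it.

How it is judged (in metres and radians):
On the way:
1. the failed module stands between the jaws, within 20 mm of the middle (((y of red_lamp in the frame of deck above 0 m and y of module_left in the frame of deck between -0.02 and 0.02 m and angle between the y axis of module_left and the y axis of deck, either way round below 0.15 rad) or (y of red_lamp in the frame of deck below 0 m and y of module_right in the frame of deck between -0.02 and 0.02 m and angle between the y axis of module_right and the y axis of deck, either way round below 0.15 rad))), for 0.2 s.
At the end, for the whole second after the job is handed in: The module that started at the red lamp stands on the deck, its centre within 15 mm of the vise's middle along the fence, square to the fence (within 0.05 rad), against it (within 5 mm), upright and at rest, and the moving jaw presses on it with more than 10 N (((y of red_lamp in the frame of deck above 0 m and y of module_left in the frame of deck between -0.015 and 0.015 m and x of module_left in the frame of deck above 0.005 m and z of module_left in the frame of deck below 0.044 m and angle between the y axis of module_left and the y axis of deck, either way round below 0.05 rad and angle between module_left's own z axis and vertical below 0.05 rad and contact force between jaw and module_left above 10 N and linear speed of module_left below 0.01 m/s) or (y of red_lamp in the frame of deck below 0 m and y of module_right in the frame of deck between -0.015 and 0.015 m and x of module_right in the frame of deck above 0.005 m and z of module_right in the frame of deck below 0.044 m and angle between the y axis of module_right and the y axis of deck, either way round below 0.05 rad and angle between module_right's own z axis and vertical below 0.05 rad and contact force between jaw and module_right above 10 N and linear speed of module_right below 0.01 m/s))); the robot touches nothing.
It fails at once if the good module is moved by more than 15 mm ((y of red_lamp in the frame of deck above 0 m and distance of module_right from where it was at the start of the episode above 0.015 m) or (y of red_lamp in the frame of deck below 0 m and distance of module_left from where it was at the start of the episode above 0.015 m)).
It fails at once if a module is lifted more than 12 mm off the deck or tipped by more than 0.25 rad, or falls off (height (world z) of any of module_left, module_right above 0.052 m or height (world z) of any of module_left, module_right below 0.03 m or angle between any of module_left, module_right's own z axis and vertical above 0.25 rad).
It fails at once if a loose bystander is moved by more than 25 mm (distance of any of reel, flux_jar, wash_bottle, screwdriver, brush, spare_sink from where it was at the start of the episode above 0.025 m).
It also fails if it takes over 70 s, if anything falls off the work surface, if the arm or the gripper's body presses on something with over 40 N, if the wrist force passes 120 N, or if a joint passes its speed limit or range.

### The arm

A 6-joint arm with a two-finger parallel gripper is mounted at the origin on the work surface. World frame = base frame: x ahead of the robot, y to its left, z up, the work surface at z = 0. Lengths are in mm, angles in rad, forces in N, time in s.
With the tool pointing down it reaches from about 350 to 775 mm from the base axis. Payload 7.3 kg.
Tool frame: the origin (TCP) lies at the very end of the fingers, on their centre line; the grasp point (between the pads) lies 19 mm behind it; x points along the fingers, y is the direction in which the jaws open and shut, and the axes are right-handed (so a half turn about x gives the same grasp; the last joint's range is limited). The gripper opens to 92 mm and grips with 3 to 60 N. Pads are 19 mm wide; open, the fingers measure 130 mm over their backs; the gripper's body (75 mm by 190 mm) begins 47 mm behind the grasp point.
Start: joints at [1.122, 0.342, 1.524, -0, 1.275, -0.146], TCP at [156.537, 501.14, 226.741] pointing down, gripper open.
Joint ranges: [-2.53, 2.53], [-0.77, 2.02], [0.04, 2.7], [-1, 4.14], [0.28, 2.66], [-3.11, 3.11]. Speed limits (rad/s): [2.57, 2.57, 3.14, 3.14, 3.14, 3.14].

### API

Orientations are given as [roll, pitch, yaw] about the fixed x, y, z axes, in that order (R = Rz(yaw) Ry(pitch) Rx(roll)).
In Python, from plant import bot gives the robot as it stands.
- The arm moves only by the tool step_arm, never from a script. Its argument "targets" is a list that holds one entry, the list of rows, each a list of 4 numbers: the shift along the tool's x, y, z in m, then the turn about the tool's x in degrees. A call has exactly 5 rows; each row is the pose to reach, as a shift and turn from the pose measured when the call began, along the tool's axes at that moment; what a row does not reach only later rows make up. A row lasts 1/12 s, in which the tool goes at most 41.7 mm and 7.16 degrees, less where a joint would pass 70% of its speed; a pose out of reach is approached as far as the arm can. A call with a gripper value outside its range is refused whole. "jaw" is the closure, from 0 (fully open) to 1 (shut), set as the call begins (left out, the last holds). The fingers move at their own pace and stop on an object; the grip force is fixed at half the most. Time passes only in rows, so rows that repeat a pose let the fingers close, or fill a call up. It gives the time, the measured TCP pose, the force and the opening at its end, in the units of the state.
- bot.get_obs(): the state, without advancing time (a new reading comes with each control period).
- bot.capture(name): name is "scene" or "top" or "wrist"; returns a dict with "color" (420x560x3 uint8, red, green, blue), "depth" (420x560 float32, mm along the optical axis (not along the pixel's ray), 0 where there is no reading), "fov_y" (degrees; the focal length in pixels is half the picture's height over the tangent of half this angle, whatever the lens; pixels are square), "cx", "cy" (the principal point, pixels), "rvec" (rotation vector, rad) and "tvec" (3), from world to camera coordinates, as OpenCV has them. Camera axes: x right, y down, z forward; pixel columns grow to the right and rows downward; lengths in mm; the calibration is good to about 2 mm. A picture is of the moment at which its call begins.
- bot.close_job(): hands the job in, once; it reports no verdict.
The state is a dict: "time": time; "joint_positions": joint angles; "dq": joint speeds; "tau": joint torques, N m; "tool_pos": TCP position; "tcp_rot": TCP orientation; "contact_force": force on the tool from outside, world axes, zero at the start; "moment": the same for the moment, N m; "grip_width": finger opening in mm.
Only numpy, scipy, OpenCV 4.12 (cv2) and the standard library are available. Lean on these libraries where they do the work, as an engineer would, in place of code of your own. Each camera call takes 0.05 s, during which the arm holds its last target. There are 200 camera calls.

## Working session

There is one attempt and no reset: what is moved stays moved. The work goes in short steps, Python scripts to look and compute and a tool call to move; the robot and the scene stay as the last step left them, time stands still between calls to the robot, and variables do not carry over. Pictures are saved under pics/ and viewed, about 8 in all and at most 12, crops included, and the job is handed in when it is done.

Besides the shell and the picture viewer there is one more tool, called after ">>>" by a JSON object that holds its "name" and its "arguments". step_arm: Moves the arm, as the interface text tells. Its arguments: {"type":"object","properties":{"targets":{"type":"array","items":{"type":"array","items":{"type":"array","items":{"type":"number"}}}},"jaw":{"type":"number"}},"required":["targets"]}

```bash
ls; mkdir -p pics; cat > h.py <<'E'
import numpy as np, cv2
from plant import bot
from scipy.spatial.transform import Rotation as R
def cap(n):
    c=bot.capture(n); c['R']=cv2.Rodrigues(np.array(c['rvec'],float))[0]; c['t']=np.array(c['tvec'],float).ravel()
    c['f']=c['color'].shape[0]/2/np.tan(np.radians(c['fov_y'])/2); return c
def cloud(c):
    d=c['depth']; v,u=np.mgrid[:d.shape[0],:d.shape[1]]
    p=np.stack([(u-c['cx'])/c['f']*d,(v-c['cy'])/c['f']*d,d],-1)
    return (p-c['t'])@c['R']
def proj(c,P):
    q=np.atleast_2d(P)@c['R'].T+c['t']; return q[:,:2]/q[:,2:]*c['f']+[c['cx'],c['cy']]
def save(c,n): cv2.imwrite('pics/'+n,c['color'][...,::-1])
E
python3 - <<'E'
from h import *
import pickle
for n in('top','scene'):
    c=cap(n); save(c,n+'1.png'); pickle.dump(c,open(n+'.pkl','wb'))
print({k:np.round(v,3) for k,v in bot.get_obs().items()})
E
```

```text
pics
{'time': np.float64(0.1), 'joint_positions': array([ 1.122,  0.343,  1.525, -0.   ,  1.275, -0.146]), 'dq': array([ 0.001, -0.001, -0.002, -0.001,  0.   , -0.001]), 'tau': array([ 3.0000e-03, -4.3200e+01, -2.4469e+01,  7.2000e-02,  5.3000e-02,
       -0.0000e+00]), 'tool_pos': array([156.376, 500.799, 226.136]), 'tcp_rot': array([-1.696,  1.569, -1.999]), 'contact_force': array([ 0.14 , -0.658,  0.252]), 'moment': array([ 0.021, -0.03 ,  0.011]), 'grip_width': np.float64(92.126)}
```

View pics/top1.png

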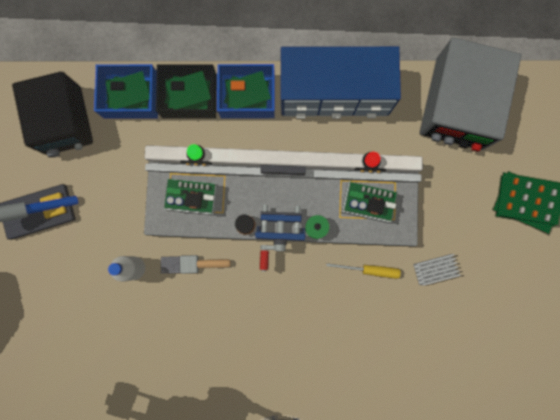

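View pics/scene1.png

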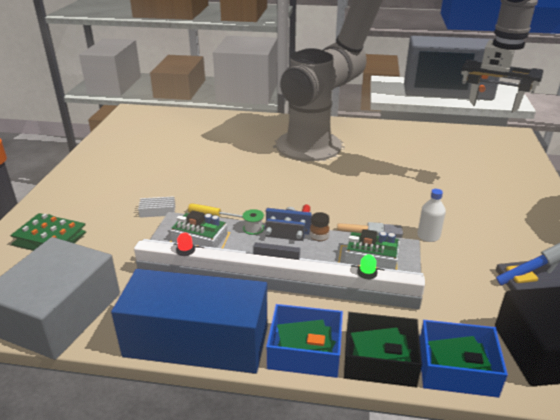

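The top view shows the red lamp at (372,160), right (-y), so module_right at (371,203) has failed. The reel (317,227) stands right of the vise, the jar (245,225) left, and the crank handle (264,258) is on the +y side. Next I measure these.

```bash
cat > meas.py <<'E'
from h import *
import pickle,sys
c=pickle.load(open('top.pkl','rb')); P=cloud(c); col=c['color'].astype(int)
hsv=cv2.cvtColor(c['color'],cv2.COLOR_RGB2HSV).astype(int)
print('cam',-c['R'].T@c['t'],c['f'])
Z=P[...,2]; H,W=Z.shape; v,u=np.mgrid[:H,:W]
def rect(m):
    return cv2.minAreaRect(P[m][:,:2].astype(np.float32))
# deck top
box=(v>140)&(v<255)&(u>135)&(u<430)
m=box&(abs(Z-40)<5); print('deck',m.sum(),np.median(Z[m]),rect(m))
m2=box&(abs(Z-74)<5)&(v<185); print('console',rect(m2),np.median(Z[m2]))
# lamps
for n,h in(('red',(0,8)),('green',(50,70))):
    m=(hsv[...,0]>=h[0])&(hsv[...,0]<=h[1])&(hsv[...,1]>200)&(hsv[...,2]>180)&(v<175)&(v>140)
    print(n,m.sum(),P[m].mean(0))
m=(hsv[...,0]<8)&(hsv[...,1]>150)&(v>240)&(v<280)&(u>250)&(u<280)
print('knob',m.sum(),P[m].mean(0),P[m].min(0),P[m].max(0))
m=(abs(u-371)<45)&(abs(v-205)<28)&(Z>62)&(Z<106)&(P[...,0]<P[185,371,0]+8)
print('modR hi',m.sum(),rect(m),P[m].mean(0))
m=(abs(u-317)<17)&(abs(v-227)<17)&(Z>74)&(Z<90); print('reel',P[m].mean(0),rect(m))
m=(abs(u-280)<28)&(abs(v-227)<20)&(Z>80)&(Z<92); print('jaw+bearing',rect(m))
E
python3 meas.py; python3 - <<'E'
import cv2
i=cv2.imread('pics/top1.png')[140:285,225:430]
cv2.imwrite('pics/crop1.png',cv2.resize(i,None,fx=3.9,fy=3.9,interpolation=cv2.INTER_CUBIC))
E
```

```text
cam [ 464.30885691  -10.21481737 1115.5981644 ] 475.4192982242503
deck 12189 40.67669120261414 ((593.7138061523438, -1.5137939453125), (620.6968383789062, 168.6563262939453), 87.46932983398438)
console ((675.6055908203125, -5.57891845703125), (616.284912109375, 87.9881820678711), 89.80026245117188) 74.25288972358551
red 141 [ 680.17167219 -197.14887623  110.94926555]
green 0 [nan nan nan]
knob 128 [465.6936368   37.58161052  61.66484106] [447.40441163  30.28298828  55.26469982] [484.90035386  46.05859138  66.97405904]
modR hi 1615 ((593.22314453125, -197.17529296875), (104.14302825927734, 211.57388305664062), 9.04929256439209) [ 590.82360848 -193.1086988    83.15348815]
reel [536.78439615 -77.48692598  80.71641473] ((538.0249633789062, -74.04902648925781), (59.42588806152344, 56.6448974609375), 89.55725860595703)
jaw+bearing ((533.6062622070312, 1.2329902648925781), (118.17707824707031, 72.53814697265625), 87.68154907226562)meas.py:16: RuntimeWarning: Mean of empty slice.
  print(n,m.sum(),P[m].mean(0))
  ret = um.true_divide(
```

View pics/crop1.png

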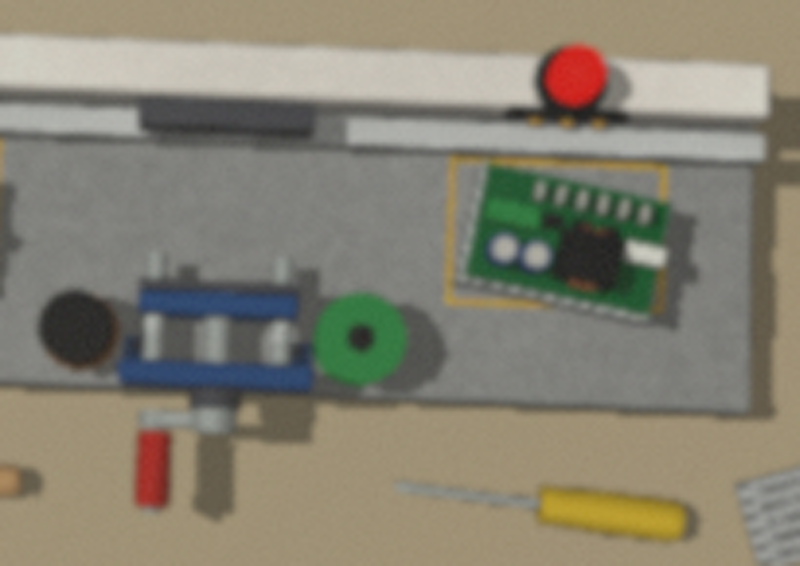

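```bash
cat > deck.py <<'E'
from h import *
import pickle
c=pickle.load(open('top.pkl','rb')); P=cloud(c); Z=P[...,2]
hsv=cv2.cvtColor(c['color'],cv2.COLOR_RGB2HSV).astype(int)
v,u=np.mgrid[:Z.shape[0],:Z.shape[1]]
box=(v>145)&(v<252)&(u>135)&(u<430)
def rect(m): return cv2.minAreaRect(P[m][:,:2].astype(np.float32))
# deck+everything on it silhouettes: y extent/front edge from deck top points
m=box&(abs(Z-40.5)<3)
X=P[m]; 
# front edge: min x per y bin
b=np.round(X[:,1]/12); ys=[];xs=[]
for k in np.unique(b):
    q=X[b==k]; 
    if len(q)>60 : ys.append(q[:,1].mean()); xs.append(np.percentile(q[:,0],1))
ys,xs=np.array(ys),np.array(xs); k=np.abs(ys)>110
k&=True
for _ in range(4):
    p=np.polyfit(ys[k],xs[k],1); r=xs-np.polyval(p,ys); k=(abs(r)<3)
print('front edge',p,k.sum())
# console top
m=box&(abs(Z-74)<4)&(hsv[...,1]<60)&(hsv[...,2]>150)&(P[...,0]>630)
print('console',m.sum(),rect(m), np.polyfit(P[m][:,1],P[m][:,0],1))
yaw=-np.arctan(p[0])
e=X@[-np.sin(yaw),np.cos(yaw),0]; print('yaw',yaw,'y ext',np.percentile(e,[.2,99.8]))
E
python3 deck.py
```

```text
front edge [4.45170286e-02 5.10987692e+02] 44
console 2950 ((688.1454467773438, -5.01177978515625), (616.58203125, 41.15044021606445), 87.60731506347656) [4.34693504e-02 6.92701896e+02]
yaw -0.04448765602858494 y ext [-282.90991608  333.49513187]
```

```bash
cat >> h.py <<'E'
D=np.array([610.5,-1.5,0]); YAW=-0.0442; RD=R.from_euler('z',YAW).as_matrix()
def todeck(P): return (P-D)@RD
def toworld(P): return np.asarray(P,float)@RD.T+D
def mod(c):
    p=todeck(cloud(c)); a=lambda m: cv2.minAreaRect(p[m][:,:2].astype(np.float32))
    out=[]
    hsv=cv2.cvtColor(c['color'],cv2.COLOR_RGB2HSV).astype(int)
    for s in(-1,1):
        m=(p[...,2]>64)&(p[...,2]<104)&(p[...,0]<42)&(p[...,0]>-75)&(p[...,1]*s>120)&(p[...,1]*s<300)
        m=cv2.morphologyEx(m.astype(np.uint8),cv2.MORPH_OPEN,np.ones((3,3)))>0
        out.append((a(m),p[m].min(0),p[m].max(0)))
    return out
E
python3 - <<'E'
from h import *
import pickle
np.set_printoptions(precision=1,suppress=True)
c=pickle.load(open('top.pkl','rb')); p=todeck(cloud(c)); hsv=cv2.cvtColor(c['color'],cv2.COLOR_RGB2HSV).astype(int)
for o in mod(c): print(o)
# blue parts
m=(hsv[...,0]>100)&(hsv[...,0]<130)&(hsv[...,1]>100)&(abs(p[...,1])<80)&(abs(p[...,0])<110)
q=p[m]; q=q[(q[:,2]>78)&(q[:,2]<92)]
h,e=np.histogram(q[:,0],bins=np.arange(-106,20,3)); print(dict(zip(e[:-1].astype(int),h)))
for lo,hi in((-104,-80),(-80,20)):
    w=q[(q[:,0]>lo)&(q[:,0]<hi)]; print(np.percentile(w,[1,99],axis=0))
# jaw line profile at heights>70
for y in(-30,0,30):
    m=(abs(p[...,1]-y)<6)&(abs(p[...,0])<100); q=p[m]
    print(y,[(int(x),round(float(np.median(q[abs(q[:,0]-x)<1.6,2])))) for x in range(-98,66,4) if (abs(q[:,0]-x)<1.6).any()])
m=(hsv[...,0]<8)&(hsv[...,1]>150)&(p[...,0]<-110)&(abs(p[...,1])<60)&(p[...,2]>15)
q=p[m];print('knob',q.mean(0),np.percentile(q,[2,50,98],axis=0))
s=(p[...,0]<-108)&(p[...,0]>-126)&(abs(p[...,1])<60)&(p[...,2]>20); q=p[s]
for y in range(-48,56,8):
    w=q[abs(q[:,1]-y)<4]; print(y,len(w),np.percentile(w[:,2],90) if len(w) else '',end='; ')
m=(abs(p[...,1]+80)<45)&(abs(p[...,0]+55)<35)&(p[...,2]>74)&(hsv[...,0]>45)&(hsv[...,0]<85); print('reel',cv2.minEnclosingCircle(p[m][:,:2].astype(np.float32)))
E
```

```text
(((-8.470409393310547, -195.18075561523438), (110.3226547241211, 70.46508026123047), 79.77682495117188), array([ -52.4, -253.9,   64.1]), array([  33.2, -135.3,  103.7]))
(((-12.786842346191406, 202.09539794921875), (110.32986450195312, 70.56554412841797), 86.34149932861328), array([-51. , 145.7,  64.6]), array([ 23.8, 257. , 103.6]))
{np.int64(-106): np.int64(0), np.int64(-103): np.int64(0), np.int64(-100): np.int64(51), np.int64(-97): np.int64(68), np.int64(-94): np.int64(67), np.int64(-91): np.int64(66), np.int64(-88): np.int64(12), np.int64(-85): np.int64(0), np.int64(-82): np.int64(0), np.int64(-79): np.int64(0), np.int64(-76): np.int64(0), np.int64(-73): np.int64(0), np.int64(-70): np.int64(0), np.int64(-67): np.int64(0), np.int64(-64): np.int64(0), np.int64(-61): np.int64(18), np.int64(-58): np.int64(57), np.int64(-55): np.int64(53), np.int64(-52): np.int64(53), np.int64(-49): np.int64(28), np.int64(-46): np.int64(0), np.int64(-43): np.int64(0), np.int64(-40): np.int64(0), np.int64(-37): np.int64(0), np.int64(-34): np.int64(0), np.int64(-31): np.int64(0), np.int64(-28): np.int
[... 1471 characters left out ...]
50, 83), (-46, 85), (-42, 87), (-38, 69), (-34, 64), (-30, 43), (-26, 43), (-22, 41), (-18, 39), (-14, 41), (-10, 43), (-6, 42), (-2, 41), (2, 41), (6, 42), (10, 40), (14, 40), (18, 41), (22, 41), (26, 41), (30, 40), (34, 40), (38, 41), (42, 42), (46, 83), (50, 92), (54, 91), (58, 91), (62, 90)]
knob [-146.4   31.9   77.9] [[-164.6   25.1   56.6]
 [-146.9   32.5   61.7]
 [-127.3   40.6   66.9]]
-48 0 ; -40 0 ; -32 0 ; -24 0 ; -16 8 74.08776825537541; -8 32 78.82239978676577; 0 25 80.04608299687769; 8 31 78.5047478546902; 16 18 70.97782543428471; 24 14 64.85341728846518; 32 22 63.39831110415407; 40 17 62.22535292039766; 48 0 ; reel ((-64.65455627441406, -72.11803436279297), 35.38081741333008)
```

```bash
cat >> h.py <<'E'
def st():
    o=bot.get_obs(); T=R.from_euler('xyz',o['tcp_rot']).as_matrix(); return o,T
def go(*tg):
    """deck-frame TCP targets (mm) -> tool-frame shift in m"""
    o,T=st(); p=np.array(o['tool_pos'])
    print('t',round(o['time'],2),'deck',todeck(p).round(1),'F',(np.array(o['contact_force'])@RD).round(1),'w',round(o['grip_width'],1),
      'tool y in deck deg',np.degrees(np.arctan2(*(RD.T@T[:,1])[[1,0]])).round(2),'q6',o['joint_positions'][5].round(2), 'down',T[:,0].round(3))
    for g in tg: print(g,((toworld(g)-p)@T/1000).round(4).tolist())
E
python3 - <<'E'
from h import *
import pickle
c=pickle.load(open('top.pkl','rb'))
for u,v in((265.3,204.1),(297.5,205)):
    r=c['R'].T@np.array([(u-c['cx'])/c['f'],(v-c['cy'])/c['f'],1]); o=-c['R'].T@c['t']
    print('rod end',todeck(o+r*(66-o[2])/r[2]))
go((-100,-195,200),(-75,-195,150),(-75,-195,54))
E
```

```text
rod end [-23.32076668  34.47959298  66.        ]
rod end [-22.39849528 -37.09889635  66.        ]
t 0.1 deck [-475.9  481.7  226.1] F [ 0.2 -0.7  0.3] w 92.1 tool y in deck deg 75.19 q6 -0.15 down [-0.001 -0.001 -1.   ]
(-100, -195, 200) [0.0268, -0.5581, 0.5364]
(-75, -195, 150) [0.0768, -0.5516, 0.5606]
(-75, -195, 54) [0.1728, -0.5515, 0.5606]
```

>>> {"name": "step_arm", "arguments": {"targets": [[[0, -0.028, 0.027, -3], [0, -0.056, 0.054, -6], [0, -0.084, 0.081, -9], [0, -0.112, 0.108, -12], [0, -0.14, 0.135, -14.8]]], "jaw": 0.45}}

```text
time: 0.52
tool_pos: [243.6, 325.2, 226.0]
tcp_rot: [-2.028, 1.569, -2.069]
contact_force: [1.3, 0.4, 0.2]
grip_width: 63.0
```

```bash
python3 -c "
from h import *
go((-80,-195,200))"
```

```text
t 0.52 deck [-381.   310.2  226. ] F [1.2 0.5 0.2] w 63.0 tool y in deck deg 90.18 q6 -0.79 down [-0.001 -0.002 -1.   ]
(-80, -195, 200) [0.0266, -0.5061, 0.2994]
```

>>> {"name": "step_arm", "arguments": {"targets": [[[0.002, -0.0335, 0.02, 0], [0.004, -0.067, 0.04, 0], [0.006, -0.1, 0.06, 0], [0.008, -0.134, 0.08, 0], [0.01, -0.168, 0.1, 0]]]}}

```text
time: 0.93
tool_pos: [336.8, 151.4, 216.1]
tcp_rot: [-1.986, 1.569, -2.027]
contact_force: [2.0, 1.1, -0.3]
grip_width: 50.7
```

>>> {"name": "step_arm", "arguments": {"targets": [[[0.002, -0.0335, 0.02, 0], [0.004, -0.067, 0.04, 0], [0.006, -0.1, 0.06, 0], [0.008, -0.134, 0.08, 0], [0.01, -0.168, 0.1, 0]]]}}

```text
time: 1.35
tool_pos: [430.2, -22.5, 206.1]
tcp_rot: [-2.186, 1.569, -2.227]
contact_force: [1.4, 1.4, -0.1]
grip_width: 50.8
```

```bash
python3 -c "
from h import *
go((-80,-195,200),(-75,-195,120),(-75,-195,54))"
```

```text
t 1.35 deck [-179.2  -29.   206.1] F [ 1.3  1.5 -0.1] w 50.8 tool y in deck deg 90.17 q6 -1.76 down [-0.001 -0.001 -1.   ]
(-80, -195, 200) [0.0062, -0.1663, 0.0987]
(-75, -195, 120) [0.0862, -0.1662, 0.1038]
(-75, -195, 54) [0.1522, -0.1661, 0.1039]
```

>>> {"name": "step_arm", "arguments": {"targets": [[[0, -0.034, 0.021, 0], [0.003, -0.068, 0.042, 0], [0.006, -0.1, 0.062, 0], [0.01, -0.134, 0.083, 0], [0.03, -0.166, 0.1, 0.2]]]}}

```text
time: 1.77
tool_pos: [525.6, -195.5, 178.1]
tcp_rot: [-0.755, 1.565, -0.8]
contact_force: [1.0, 0.9, -0.2]
grip_width: 50.5
```

```bash
python3 -c "
from h import *
go((-76,-195,54))"
```

```text
t 1.77 deck [ -76.3 -197.6  178.1] F [ 0.9  0.9 -0.2] w 50.5 tool y in deck deg 89.95 q6 -2.02 down [ 0.004 -0.004 -1.   ]
(-76, -195, 54) [0.1241, 0.003, -0.0002]
```

>>> {"name": "step_arm", "arguments": {"targets": [[[0.035, 0.003, 0, 0], [0.07, 0.003, 0, 0], [0.1, 0.003, 0, 0], [0.12, 0.003, 0, 0], [0.124, 0.003, 0, 0]]]}}

```text
time: 2.18
tool_pos: [523.6, -191.8, 49.9]
tcp_rot: [-3.027, 1.568, -3.073]
contact_force: [-0.7, 0.2, -0.2]
grip_width: 50.1
```

```bash
python3 -c "
from h import *
go((-54,-195,54),(-35,-195,54))"
```

```text
t 2.18 deck [ -78.4 -194.    49.9] F [-0.8  0.1 -0.2] w 50.1 tool y in deck deg 89.93 q6 -2.01 down [-0.003 -0.    -1.   ]
(-54, -195, 54) [-0.0042, -0.001, 0.0244]
(-35, -195, 54) [-0.0043, -0.001, 0.0434]
```

>>> {"name": "step_arm", "arguments": {"targets": [[[-0.003, 0, 0.008, 0], [-0.003, -0.001, 0.016, 0], [-0.003, -0.001, 0.024, 0], [-0.003, -0.001, 0.031, 0], [-0.003, -0.001, 0.036, 0]]]}}

```text
time: 2.6
tool_pos: [560.6, -195.2, 54.2]
tcp_rot: [-2.415, 1.568, -2.46]
contact_force: [-8.2, -2.9, 5.7]
grip_width: 50.4
```

```bash
python3 -c "
from h import *
go((-35,-195,54),(-33,-195,54))"
```

```text
t 2.6 deck [ -41.3 -195.7   54.2] F [-8.  -3.3  5.7] w 50.4 tool y in deck deg 89.94 q6 -1.99 down [-0.002 -0.002 -1.   ]
(-35, -195, 54) [0.0002, 0.0007, 0.0063]
(-33, -195, 54) [0.0001, 0.0007, 0.0083]
```

>>> {"name": "step_arm", "arguments": {"targets": [[[0, 0, 0.003, 0], [0, 0, 0.005, 0], [0, 0, 0.007, 0], [0, 0, 0.008, 0], [0, 0, 0.008, 0]]]}}

```text
time: 3.02
tool_pos: [565.9, -195.4, 55.0]
tcp_rot: [-2.949, 1.562, -2.993]
contact_force: [-14.9, -0.5, 9.8]
grip_width: 50.6
```

```bash
python3 -c "
from h import *
go((-35,-195,54),(-33,-195,54))"
```

```text
t 3.02 deck [ -36.  -195.7   55. ] F [-14.8  -1.2   9.8] w 50.6 tool y in deck deg 89.99 q6 -1.98 down [-0.008 -0.001 -1.   ]
(-35, -195, 54) [0.001, 0.0007, 0.001]
(-33, -195, 54) [0.0009, 0.0007, 0.003]
```

>>> {"name": "step_arm", "arguments": {"targets": [[[0, 0, 0.003, 0], [0, 0, 0.005, 0], [0, 0, 0.005, 0], [0, 0, 0.005, 0], [0, 0, 0.005, 0]]]}}

```text
time: 3.43
tool_pos: [565.9, -195.5, 55.1]
tcp_rot: [-3.106, 1.551, 3.133]
contact_force: [-22.0, -2.3, 11.3]
grip_width: 50.4
```

>>> {"name": "step_arm", "arguments": {"targets": [[[0, 0, -0.01, 0], [0, 0, -0.03, 0], [0, 0, -0.045, 0], [-0.03, 0, -0.045, 0], [-0.07, 0, -0.045, 0]]], "jaw": 0.7}}

```text
time: 3.85
tool_pos: [520.7, -192.5, 124.7]
tcp_rot: [3.052, 1.546, 3.008]
contact_force: [1.0, -0.2, 0.6]
grip_width: 28.2
```

```bash
python3 - <<'E'
from h import *
c=cap('top'); save(c,'top2.png')
for o in mod(c): print(o[0])
go((7,-285,160),(7,-285,60))
E
```

```text
((7.882358551025391, -171.26644897460938), (72.09916687011719, 67.8161849975586), 88.68925476074219)
((-13.055152893066406, 201.779541015625), (109.90399932861328, 70.32687377929688), 86.48278045654297)
t 3.9 deck [ -75.8 -197.   134.9] F [ 3.1 -1.9  6.1] w 27.5 tool y in deck deg 90.04 q6 -2.01 down [-0.009 -0.005 -1.   ]
(7, -285, 160) [-0.0253, -0.0882, 0.0825]
(7, -285, 60) [0.0747, -0.0876, 0.0834]
```

>>> {"name": "step_arm", "arguments": {"targets": [[[-0.03, -0.01, 0.01, 7], [-0.03, -0.03, 0.02, 14], [-0.03, -0.05, 0.04, 21], [-0.03, -0.07, 0.06, 28], [-0.03, -0.088, 0.08, 35]]]}}

```text
time: 4.32
tool_pos: [604.4, -287.5, 166.4]
tcp_rot: [-1.515, 1.562, -2.176]
contact_force: [0.6, -0.0, -0.1]
grip_width: 27.7
```

>>> {"name": "step_arm", "arguments": {"targets": [[[0, 0, 0, 7], [0, 0, 0, 14], [0, 0, 0, 21], [0, 0, 0, 28], [0, 0, 0, 35]]]}}

```text
time: 4.73
tool_pos: [605.7, -287.6, 167.3]
tcp_rot: [-0.505, 1.563, -1.782]
contact_force: [-0.9, -0.4, -0.5]
grip_width: 27.5
```

```bash
sed -i 's/D=np.array(\[610.5/D=np.array([609.3/' h.py; python3 - <<'E'
from h import *
c=cap('top')
for o in mod(c): print(o[0])
go((7,-280,62))
E
```

```text
((8.523452758789062, -191.11578369140625), (110.4812240600586, 66.98294830322266), 89.86700439453125)
((-11.525583267211914, 202.2555694580078), (111.16253662109375, 70.41316986083984), 86.49952697753906)
t 4.78 deck [   9.1 -285.9  167.4] F [ 0.2  0.5 -0.3] w 27.5 tool y in deck deg 18.96 q6 -0.84 down [-0.002 -0.008 -1.   ]
(7, -280, 62) [0.1053, 0.0004, -0.007]
```

>>> {"name": "step_arm", "arguments": {"targets": [[[0.02, 0, 0, 6.5], [0.045, 0, -0.001, 13], [0.07, 0, -0.001, 19], [0.09, 0, -0.001, 19], [0.102, 0, -0.001, 19]]]}}

```text
time: 5.2
tool_pos: [605.2, -286.8, 63.4]
tcp_rot: [-0.282, 1.563, -1.894]
contact_force: [-1.1, -0.3, -0.3]
grip_width: 27.6
```

```bash
python3 - <<'E'
from h import *
go((7,-264,62),(7.5,-200,62),(8,-75,62))
E
```

```text
t 5.2 deck [   8.6 -285.2   63.4] F [-1.1 -0.3 -0.3] w 27.6 tool y in deck deg 0.13 q6 -0.51 down [-0.002 -0.007 -1.   ]
(7, -264, 62) [0.0013, -0.0015, -0.0212]
(7.5, -200, 62) [0.0008, -0.0009, -0.0852]
(8, -75, 62) [-0.0001, -0.0001, -0.2102]
```

>>> {"name": "step_arm", "arguments": {"targets": [[[0.001, -0.001, -0.02, 0], [0.001, -0.001, -0.036, 0], [0.001, -0.001, -0.05, 0], [0.001, -0.001, -0.064, 0], [0.001, -0.001, -0.078, 0]]]}}

```text
time: 5.62
tool_pos: [607.8, -208.3, 62.8]
tcp_rot: [-0.122, 1.562, -1.733]
contact_force: [-1.1, -4.4, -3.0]
grip_width: 27.2
```

```bash
python3 - <<'E'
from h import *
go((8,-64.5,62))
c=cap('top')
print(mod(c)[0])
E
```

```text
t 5.62 deck [   7.7 -206.6   62.8] F [-0.9 -4.5 -3. ] w 27.2 tool y in deck deg 0.21 q6 -0.4 down [-0.001 -0.009 -1.   ]
(8, -64.5, 62) [-0.0004, 0.0009, -0.1421]
(((8.04526138305664, -148.6552276611328), (56.228759765625, 66.95414733886719), 89.42725372314453), array([ -25.1675026 , -177.10283417,   66.17181484]), array([  41.66057134, -120.45767728,  102.46565641]))
```

>>> {"name": "step_arm", "arguments": {"targets": [[[0, 0, -0.014, 0], [0, 0, -0.028, 0], [0, 0, -0.042, 0], [0, 0, -0.056, 0], [0, 0, -0.07, 0]]]}}

```text
time: 6.08
tool_pos: [611.8, -135.5, 64.0]
tcp_rot: [0.188, 1.562, -1.421]
contact_force: [-2.0, -6.4, 1.9]
grip_width: 27.7
```

```bash
cat >> h.py <<'E'
def mod2(c,y0,y1):
    p=todeck(cloud(c)); m=(p[...,2]>64)&(p[...,2]<104)&(p[...,0]<40)&(p[...,0]>-32)&(p[...,1]>y0)&(p[...,1]<y1)
    m=cv2.morphologyEx(m.astype(np.uint8),cv2.MORPH_OPEN,np.ones((3,3)))>0
    return cv2.minAreaRect(p[m][:,:2].astype(np.float32)),p[m].min(0),p[m].max(0)
E
python3 - <<'E'
from h import *
go((8,-64.5,62))
c=cap('top'); save(c,'top3.png')
print(mod2(c,-125,100))
E
```

```text
t 6.08 deck [   8.4 -133.8   64. ] F [-1.7 -6.5  1.9] w 27.7 tool y in deck deg 0.34 q6 -0.29 down [ 0.001 -0.009 -1.   ]
(8, -64.5, 62) [0.0014, 0.0, -0.0693]
(((4.396993637084961, -33.873809814453125), (70.83457946777344, 147.11636352539062), 0.7014936804771423), array([ -31.9130924 , -107.43227402,   64.28629252]), array([ 39.8354186 ,  39.3321831 , 101.84899347]))
```

>>> {"name": "step_arm", "arguments": {"targets": [[[0.001, 0, -0.013, 0], [0.001, 0, -0.026, 0], [0.001, 0, -0.038, 0], [0.001, 0, -0.048, 0], [0.001, 0, -0.055, 0]]]}}

```text
time: 6.55
tool_pos: [614.5, -77.5, 63.8]
tcp_rot: [0.385, 1.562, -1.222]
contact_force: [-3.1, -7.5, 2.0]
grip_width: 27.1
```

```bash
python3 - <<'E'
from h import *
go((8,-64.5,62))
c=cap('top'); save(c,'top4.png')
i=c['color'][140:285,225:430,::-1]; cv2.imwrite('pics/crop2.png',cv2.resize(i,None,fx=3.9,fy=3.9,interpolation=cv2.INTER_CUBIC))
E
```

```text
t 6.55 deck [  8.6 -75.7  63.8] F [-2.7 -7.6  2. ] w 27.1 tool y in deck deg 0.48 q6 -0.21 down [ 0.003 -0.008 -1.   ]
(8, -64.5, 62) [0.0017, -0.0005, -0.0112]
```

View pics/crop2.png

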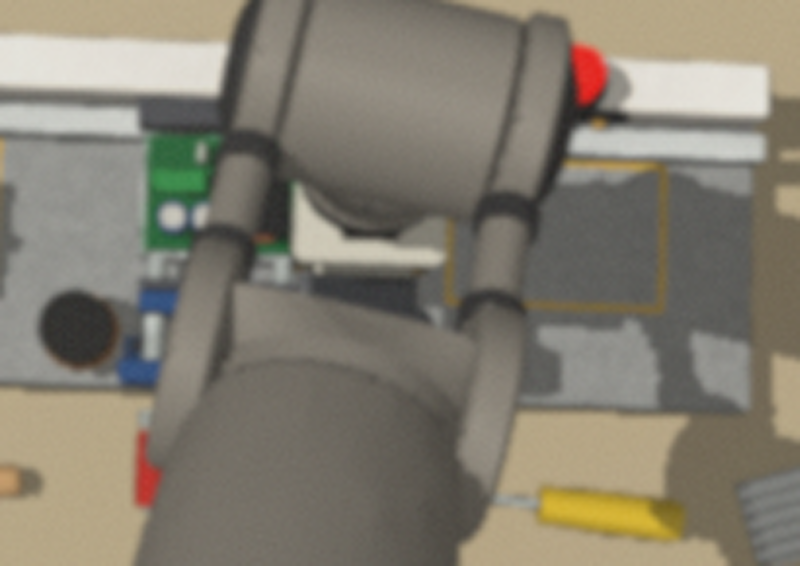

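Module enters the vise along the fence, its leading end at crop x≈147 (image col 263). Push the last 11 mm, then retreat and measure.

>>> {"name": "step_arm", "arguments": {"targets": [[[0.001, 0, -0.004, 0], [0.001, 0, -0.007, 0], [0.001, 0, -0.009, 0], [0.001, 0, -0.011, 0], [0.001, 0, -0.011, 0]]]}}

```text
time: 7.02
tool_pos: [615.1, -66.5, 63.7]
tcp_rot: [0.42, 1.561, -1.186]
contact_force: [-2.6, -7.6, 3.3]
grip_width: 27.7
```

>>> {"name": "step_arm", "arguments": {"targets": [[[0, 0, 0.01, 0], [0, 0, 0.025, 0], [-0.03, 0, 0.03, 0], [-0.065, 0, 0.035, 0], [-0.1, 0, 0.04, 0]]]}}

```text
time: 7.43
tool_pos: [612.9, -106.7, 164.7]
tcp_rot: [0.346, 1.562, -1.26]
contact_force: [0.4, 0.3, 0.2]
grip_width: 27.5
```

```bash
python3 - <<'E'
from h import *
go((-154,33,160),(-154,33,44))
E
```

```text
t 7.43 deck [   8.3 -104.9  164.7] F [0.4 0.3 0.2] w 27.5 tool y in deck deg 0.5 q6 -0.25 down [ 0.003 -0.008 -1.   ]
(-154, 33, 160) [0.0032, -0.1611, -0.1394]
(-154, 33, 44) [0.1192, -0.1614, -0.1403]
```

>>> {"name": "step_arm", "arguments": {"targets": [[[0, -0.03, 0, -7], [0, -0.06, 0, -14], [0, -0.09, -0.02, -21], [0, -0.125, -0.05, -28], [0, -0.16, -0.08, -35]]], "jaw": 0.3}}

```text
time: 7.85
tool_pos: [461.3, -27.4, 163.9]
tcp_rot: [-0.099, 1.563, -1.091]
contact_force: [0.4, 1.3, -0.6]
grip_width: 56.1
```

```bash
python3 - <<'E'
from h import *
go((-154,33,160),(-154,33,120))
E
```

```text
t 7.85 deck [-146.7  -32.4  163.9] F [ 0.3  1.3 -0.6] w 56.1 tool y in deck deg 35.71 q6 -0.8 down [ 0.004 -0.007 -1.   ]
(-154, 33, 160) [0.0034, 0.0323, -0.0574]
(-154, 33, 120) [0.0434, 0.0323, -0.0577]
```

>>> {"name": "step_arm", "arguments": {"targets": [[[0, 0.006, -0.011, -7], [0, 0.012, -0.022, -14], [0, 0.018, -0.033, -21], [0, 0.025, -0.045, -28], [0, 0.032, -0.057, -35]]]}}

```text
time: 8.27
tool_pos: [457.3, 37.9, 163.9]
tcp_rot: [-0.538, 1.562, -0.914]
contact_force: [-0.7, 0.7, 1.1]
grip_width: 64.2
```

>>> {"name": "step_arm", "arguments": {"targets": [[[0, 0, 0, -7], [0, 0, 0, -14], [0, 0, 0, -19.3], [0, 0, 0, -19.3], [0, 0, 0, -19.3]]]}}

```text
time: 8.68
tool_pos: [457.6, 37.5, 164.1]
tcp_rot: [-0.775, 1.562, -0.817]
contact_force: [0.7, 0.9, -0.1]
grip_width: 64.2
```

```bash
python3 - <<'E'
from h import *
np.set_printoptions(precision=1,suppress=True)
go((-154,33,120))
for n in('top','wrist','scene'):
    c=cap(n); save(c,n+'5.png'); p=todeck(cloud(c)); hsv=cv2.cvtColor(c['color'],cv2.COLOR_RGB2HSV).astype(int)
    m=((hsv[...,0]<8)|(hsv[...,0]>174))&(hsv[...,1]>150)&(p[...,0]<-110)&(p[...,0]>-180)&(abs(p[...,1])<60)&(p[...,2]>15)&(p[...,2]<120)
    if m.sum()>20: q=p[m];print(n,'knob',m.sum(),np.percentile(q,[2,50,98],axis=0))
    m=(p[...,2]>66)&(p[...,2]<104)&(p[...,0]<40)&(p[...,0]>-22)&(abs(p[...,1])<100)
    if m.sum()>20: q=p[m];print(n,'mod',m.sum(),cv2.minAreaRect(q[:,:2].astype(np.float32)),np.percentile(q,[.5,99.5],axis=0))
E
```

```text
t 8.68 deck [-153.2   32.3  164.1] F [ 0.6  1.  -0.1] w 64.2 tool y in deck deg 90.13 q6 -1.61 down [ 0. -0. -1.]
(-154, 33, 120) [0.0441, 0.001, -0.001]
top mod 1376 ((8.887678146362305, 1.7971267700195312), (61.824806213378906, 110.00328826904297), 0.11760342121124268) [[-21.8 -52.7  69.6]
 [ 39.6  56.1 101.7]]
wrist knob 1335 [[-167.4   23.2   54. ]
 [-147.5   32.4   59.8]
 [-125.8   41.7   62.1]]
wrist mod 672 ((-15.663354873657227, 1.6775093078613281), (12.661484718322754, 107.91626739501953), 0.00012665329268202186) [[-22.  -51.4  69.6]
 [ -9.7  54.8  78.2]]
scene knob 38 [[-162.6   26.9   58.4]
 [-148.6   34.5   61.2]
 [-137.1   41.5   64.7]]
scene mod 880 ((9.007150650024414, 2.9880218505859375), (108.57611083984375, 61.29950714111328), 89.81723022460938) [[-20.8 -50.6  67.3]
 [ 38.8  56.7 100.7]]
```

View pics/wrist5.png

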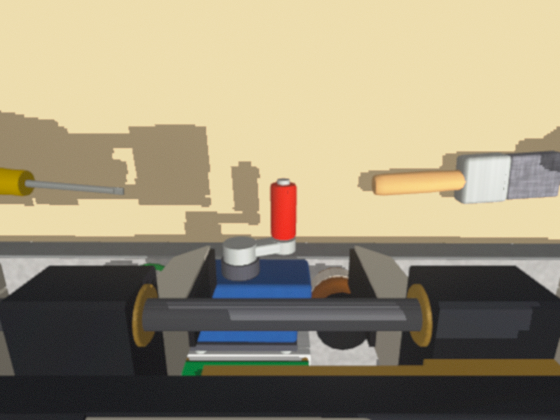

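>>> {"name": "step_arm", "arguments": {"targets": [[[0.03, 0, -0.002, 0], [0.06, 0, -0.002, 0], [0.09, 0, -0.002, 0], [0.115, 0, -0.002, 0], [0.123, 0, -0.002, 0]]], "jaw": 0.5}}

```text
time: 9.25
tool_pos: [454.1, 37.0, 38.1]
tcp_rot: [-1.524, 1.565, -1.567]
contact_force: [-0.2, -1.0, -0.1]
grip_width: 46.4
```

>>> {"name": "step_arm", "arguments": {"targets": [[[0, 0, 0, 0], [0, 0, 0, 0], [0, 0, 0, 0], [0, 0, 0, 0], [0, 0, 0, 0]]], "jaw": 1}}

```text
time: 9.67
tool_pos: [455.1, 37.4, 39.2]
tcp_rot: [-1.024, 1.565, -1.067]
contact_force: [1.5, 2.3, -0.7]
grip_width: 20.2
```

```bash
python3 - <<'E'
from h import *
go((-154,32.5,40))
c=cap('wrist'); save(c,'wrist6.png')
E
```

```text
t 9.67 deck [-155.8   32.    39.2] F [ 1.4  2.3 -0.7] w 20.2 tool y in deck deg 90.05 q6 -1.6 down [ 0.003 -0.005 -1.   ]
(-154, 32.5, 40) [-0.0008, 0.0005, 0.0018]
```

View pics/wrist6.png

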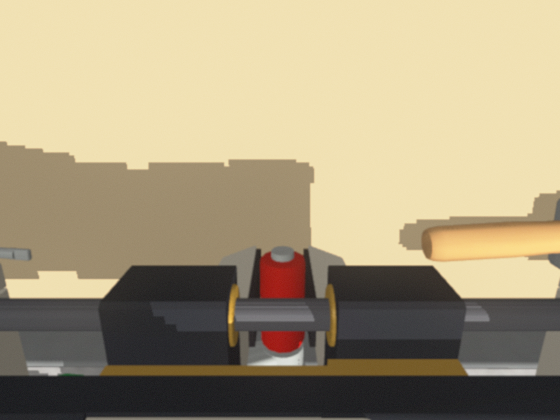

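```bash
cat >> h.py <<'E'
C0=np.array([-155.5,0,55.0])  # TCP circle centre in deck
def crank(steps,r=36,x=-155):
    o,T=st(); p=todeck(np.array(o['tool_pos'])); d=p-C0; th=np.degrees(np.arctan2(-d[1],d[2]))%360
    print('theta',th.round(1),'radius',np.hypot(d[1],d[2]).round(1))
    print([[float(a) for a in ((toworld((x,C0[1]-r*np.sin(np.radians(th+s)),C0[2]+r*np.cos(np.radians(th+s))))-np.array(o['tool_pos']))@T/1000).round(3)]+[0] for s in steps])
    go()
E
python3 -c "
from h import *
crank([25,50,75,100,125])"
```

```text
theta 243.6 radius 35.7
[[-0.015, 0.004, 0.001, 0], [-0.03, 0.001, 0.001, 0], [-0.043, -0.008, 0.001, 0], [-0.05, -0.022, 0.001, 0], [-0.051, -0.038, 0.001, 0]]
t 9.72 deck [-155.8   32.    39.1] F [1.1 3.8 0.7] w 20.1 tool y in deck deg 90.06 q6 -1.6 down [ 0.003 -0.005 -1.   ]
```

>>> {"name": "step_arm", "arguments": {"targets": [[[-0.015, 0.004, 0.001, 0], [-0.03, 0.001, 0.001, 0], [-0.043, -0.008, 0.001, 0], [-0.05, -0.022, 0.001, 0], [-0.051, -0.038, 0.001, 0]]]}}

```text
time: 10.13
tool_pos: [453.3, -0.3, 90.2]
tcp_rot: [-1.258, 1.566, -1.3]
contact_force: [5.1, 6.7, -19.7]
grip_width: 20.4
```

```bash
python3 -c "
from h import *
crank([30,60,90,120,150])"
```

```text
theta 9.1 radius 35.7
[[0.007, -0.017, 0.001, 0], [0.023, -0.028, 0.001, 0], [0.041, -0.03, 0.001, 0], [0.058, -0.022, 0.001, 0], [0.069, -0.007, 0.001, 0]]
t 10.13 deck [-155.9   -5.7   90.2] F [  4.8   6.9 -19.7] w 20.4 tool y in deck deg 90.11 q6 -1.69 down [ 0.001 -0.005 -1.   ]
```

>>> {"name": "step_arm", "arguments": {"targets": [[[0.007, -0.017, 0.001, 0], [0.023, -0.028, 0.001, 0], [0.041, -0.03, 0.001, 0], [0.058, -0.022, 0.001, 0], [0.069, -0.007, 0.001, 0]]]}}

```text
time: 10.55
tool_pos: [452.8, -9.6, 20.4]
tcp_rot: [-1.73, 1.564, -1.774]
contact_force: [-2.6, -4.5, 4.1]
grip_width: 20.4
```

```bash
python3 -c "
from h import *
crank([30,60,90,120,150])"
```

```text
theta 156.6 radius 37.7
[[0.001, 0.019, 0.001, 0], [-0.006, 0.036, 0.001, 0], [-0.021, 0.048, 0.001, 0], [-0.039, 0.051, 0.001, 0], [-0.056, 0.044, 0.001, 0]]
t 10.55 deck [-156.   -15.    20.4] F [-2.4 -4.6  4.1] w 20.4 tool y in deck deg 90.03 q6 -1.71 down [-0.001 -0.006 -1.   ]
```

>>> {"name": "step_arm", "arguments": {"targets": [[[0.001, 0.019, 0.001, 0], [-0.006, 0.036, 0.001, 0], [-0.021, 0.047, 0.001, 0], [-0.039, 0.05, 0.001, 0], [-0.056, 0.043, 0.001, 0]]]}}

```text
time: 10.97
tool_pos: [454.6, 33.6, 76.2]
tcp_rot: [-1.959, 1.561, -2.0]
contact_force: [3.2, -17.1, -20.9]
grip_width: 20.0
```

```bash
python3 -c "
from h import *
crank([15,30,45,60,75])
c=cap('top');p=todeck(cloud(c));save(c,'top7.png')
m=(p[...,2]>66)&(p[...,2]<104)&(p[...,0]<40)&(p[...,0]>-22)&(abs(p[...,1])<100);q=p[m];print(cv2.minAreaRect(q[:,:2].astype(np.float32)))
m=(p[...,2]>76)&(p[...,2]<92)&(p[...,0]>-80)&(p[...,0]<-24)&(abs(p[...,1])<40);print(np.percentile(p[m][:,0],[1,99]))"
```

```text
theta 306.9 radius 35.4
[[-0.007, -0.006, 0.001, 0], [-0.012, -0.014, 0.001, 0], [-0.014, -0.023, 0.001, 0], [-0.014, -0.033, 0.001, 0], [-0.012, -0.042, 0.001, 0]]
t 10.97 deck [-156.1   28.3   76.2] F [  4.  -16.9 -20.9] w 20.0 tool y in deck deg 90.19 q6 -1.61 down [-0.004 -0.008 -1.   ]
((8.979921340942383, 1.9147567749023438), (61.84683609008789, 110.58565521240234), 0.011936288326978683)
[-45.13869985 -25.55580608]
```

>>> {"name": "step_arm", "arguments": {"targets": [[[-0.006, -0.006, 0, 0], [-0.011, -0.014, 0, 0], [-0.013, -0.023, 0, 0], [-0.013, -0.033, 0, 0], [-0.011, -0.042, 0, 0]]]}}

```text
time: 11.43
tool_pos: [452.5, -4.8, 89.4]
tcp_rot: [2.995, 1.567, 2.95]
contact_force: [4.8, 46.2, 2.3]
grip_width: 20.2
```

```bash
python3 -c "
from h import *
crank([12,24,36,48,60])"
```

```text
theta 16.6 radius 35.9
[[0.003, -0.007, 0.002, 0], [0.007, -0.013, 0.002, 0], [0.013, -0.018, 0.002, 0], [0.019, -0.022, 0.002, 0], [0.026, -0.025, 0.002, 0]]
t 11.43 deck [-156.5  -10.2   89.4] F [ 2.8 46.3  2.3] w 20.2 tool y in deck deg 89.99 q6 -1.71 down [-0.004  0.001 -1.   ]
```

>>> {"name": "step_arm", "arguments": {"targets": [[[0, 0, 0, 0], [0, 0, 0, 0], [0, 0, 0, 0], [0, 0, 0, 0], [0, 0, 0, 0]]], "jaw": 0.6}}

```text
time: 11.85
tool_pos: [452.6, -1.1, 90.0]
tcp_rot: [1.993, 1.564, 1.948]
contact_force: [2.8, 21.6, -1.6]
grip_width: 36.7
```

```bash
python3 - <<'E'
from h import *
crank([0])
np.set_printoptions(precision=1,suppress=True)
for n in('top','wrist'):
    c=cap(n); save(c,n+'8.png');p=todeck(cloud(c)); hsv=cv2.cvtColor(c['color'],cv2.COLOR_RGB2HSV).astype(int)
    m=((hsv[...,0]<8)|(hsv[...,0]>174))&(hsv[...,1]>150)&(p[...,0]<-110)&(p[...,0]>-180)&(abs(p[...,1])<60)&(p[...,2]>15)&(p[...,2]<120)
    if m.sum()>20: print(n,'knob',m.sum(),np.percentile(p[m],[2,50,98],axis=0))
E
```

```text
theta 10.5 radius 35.6
[[-0.0, -0.0, 0.002, 0]]
t 11.85 deck [-156.5   -6.5   90. ] F [ 1.8 21.7 -1.6] w 36.7 tool y in deck deg 89.92 q6 -1.71 down [-0.003  0.007 -1.   ]
wrist knob 2434 [[-168.1   -7.1  100.4]
 [-157.7    1.8  108.5]
 [-126.    11.3  110.8]]
```

View pics/wrist8.png

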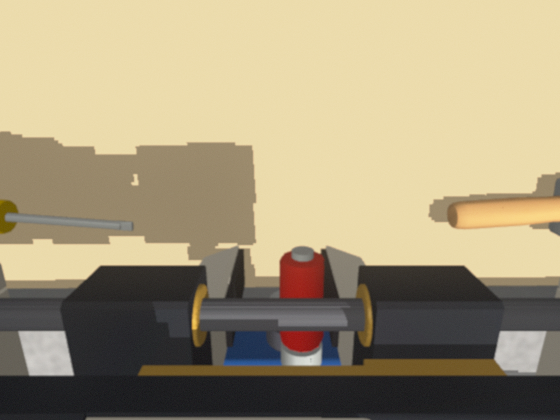

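>>> {"name": "step_arm", "arguments": {"targets": [[[0, 0, 0, 0], [0, 0.004, 0, 0], [0, 0.006, 0, 0], [0, 0.006, 0, 0], [0, 0.006, 0, 0]]], "jaw": 0.3}}

```text
time: 12.37
tool_pos: [453.1, 4.7, 90.5]
tcp_rot: [1.894, 1.564, 1.848]
contact_force: [0.1, -0.5, -0.1]
grip_width: 63.1
```

```bash
cat > knob.py <<'E'
from h import *
np.set_printoptions(precision=1,suppress=True)
go()
for n in('wrist','top'):
    c=cap(n); save(c,n+'9.png');p=todeck(cloud(c)); hsv=cv2.cvtColor(c['color'],cv2.COLOR_RGB2HSV).astype(int)
    m=((hsv[...,0]<8)|(hsv[...,0]>174))&(hsv[...,1]>150)&(p[...,0]<-110)&(p[...,0]>-180)&(abs(p[...,1])<60)&(p[...,2]>15)&(p[...,2]<120)
    if m.sum()>20: print(n,'knob',m.sum(),np.percentile(p[m],[2,50,98],axis=0))
m=(p[...,2]>66)&(p[...,2]<104)&(p[...,0]<40)&(p[...,0]>-22)&(abs(p[...,1])<100);q=p[m]
if len(q):print('mod',cv2.minAreaRect(q[:,:2].astype(np.float32)))
m=(p[...,2]>76)&(p[...,2]<92)&(p[...,0]>-80)&(p[...,0]<-24)&(abs(p[...,1])<40);print('jaw x',np.percentile(p[m][:,0],[1,99]))
E
python3 knob.py
```

```text
t 12.37 deck [-156.3   -0.7   90.5] F [ 0.1 -0.5 -0.1] w 63.1 tool y in deck deg 89.94 q6 -1.69 down [-0.  0. -1.]
wrist knob 2297 [[-168.1    6.    96.9]
 [-157.6   14.6  104.6]
 [-125.9   24.2  106.9]]
mod ((9.000802993774414, 1.719757080078125), (61.80073928833008, 109.73796081542969), 0.08211968839168549)
jaw x [-54.1 -25.1]
```

>>> {"name": "step_arm", "arguments": {"targets": [[[0, 0.005, 0, 0], [0.002, 0.011, 0, 0], [0.003, 0.016, 0, 0], [0.003, 0.016, 0, 0], [0.003, 0.016, 0, 0]]]}}

```text
time: 12.88
tool_pos: [453.7, 20.9, 87.3]
tcp_rot: [1.996, 1.564, 1.951]
contact_force: [0.1, -0.1, -0.3]
grip_width: 64.1
```

>>> {"name": "step_arm", "arguments": {"targets": [[[0, 0, 0, 0], [0, 0, 0, 0], [0, 0, 0, 0], [0, 0, 0, 0], [0, 0, 0, 0]]], "jaw": 1}}

```text
time: 13.3
tool_pos: [453.7, 20.8, 87.3]
tcp_rot: [1.993, 1.564, 1.948]
contact_force: [1.3, -0.5, 0.5]
grip_width: 36.0
```

```bash
python3 -c "
from h import *
crank([9,18,27,36,45])"
```

```text
theta 334.5 radius 35.7
[[-0.002, -0.005, 0.001, 0], [-0.003, -0.011, 0.001, 0], [-0.004, -0.016, 0.001, 0], [-0.003, -0.022, 0.001, 0], [-0.002, -0.027, 0.001, 0]]
t 13.3 deck [-156.5   15.4   87.3] F [ 1.3 -0.4  0.5] w 36.0 tool y in deck deg 89.95 q6 -1.66 down [-0.002  0.006 -1.   ]
```

>>> {"name": "step_arm", "arguments": {"targets": [[[0, 0, 0, 0], [0, 0, 0, 0], [0, 0, 0, 0], [-0.002, -0.005, 0.001, 0], [-0.003, -0.01, 0.001, 0]]]}}

```text
time: 13.72
tool_pos: [453.3, 13.1, 90.1]
tcp_rot: [2.015, 1.559, 1.97]
contact_force: [-2.2, 20.4, 3.1]
grip_width: 20.0
```

```bash
python3 -c "
from h import *
crank([8,16,24,32,32])"
```

```text
theta 347.6 radius 35.9
[[-0.001, -0.005, 0.002, 0], [-0.001, -0.01, 0.002, 0], [-0.0, -0.015, 0.002, 0], [0.001, -0.02, 0.002, 0], [0.001, -0.02, 0.002, 0]]
t 13.72 deck [-156.5    7.7   90.1] F [-3.1 20.2  3.1] w 20.0 tool y in deck deg 89.91 q6 -1.68 down [-0.005  0.011 -1.   ]
```

>>> {"name": "step_arm", "arguments": {"targets": [[[0, -0.004, 0, 0], [0, -0.008, 0, 0], [0, -0.012, 0, 0], [0, -0.015, 0, 0], [0, -0.015, 0, 0]]]}}

```text
time: 14.13
tool_pos: [452.7, 2.9, 90.9]
tcp_rot: [1.8, 1.551, 1.752]
contact_force: [0.1, 29.4, 12.0]
grip_width: 20.3
```

```bash
python3 -c "
from h import *
crank([-3,-6,-9,-12,-15])"
```

```text
theta 4.0 radius 36.0
[[-0.0, 0.002, 0.002, 0], [-0.0, 0.004, 0.002, 0], [0.0, 0.006, 0.002, 0], [0.0, 0.008, 0.002, 0], [0.001, 0.009, 0.002, 0]]
t 14.13 deck [-156.7   -2.5   90.9] F [-1.2 29.4 12. ] w 20.3 tool y in deck deg 89.81 q6 -1.72 down [-0.004  0.019 -1.   ]
```

>>> {"name": "step_arm", "arguments": {"targets": [[[0, 0.002, 0, 0], [0, 0.004, 0, 0], [0, 0.006, 0, 0], [0.001, 0.008, 0, 0], [0.001, 0.009, 0, 0]]]}}

```text
time: 14.55
tool_pos: [453.2, 14.2, 90.0]
tcp_rot: [1.756, 1.548, 1.708]
contact_force: [2.0, 10.6, -1.4]
grip_width: 20.3
```

```bash
python3 -c "
from h import *
crank([-2,-4,-6,-8,-10])"
```

```text
theta 345.9 radius 36.1
[[0.0, 0.001, 0.002, 0], [0.001, 0.002, 0.002, 0], [0.001, 0.004, 0.002, 0], [0.002, 0.005, 0.002, 0], [0.002, 0.006, 0.002, 0]]
t 14.55 deck [-156.6    8.8   90. ] F [ 1.5 10.7 -1.4] w 20.3 tool y in deck deg 89.8 q6 -1.7 down [-0.003  0.023 -1.   ]
```

>>> {"name": "step_arm", "arguments": {"targets": [[[0, 0.001, 0, 0], [0, 0.002, 0, 0], [0.001, 0.003, 0, 0], [0.001, 0.003, 0, 0], [0.001, 0.003, 0, 0]]]}}

```text
time: 14.97
tool_pos: [453.4, 18.1, 88.9]
tcp_rot: [1.75, 1.546, 1.702]
contact_force: [1.9, 7.1, -5.1]
grip_width: 20.3
```

```bash
python3 -c "
from h import *
crank([-2,-4,-6,-8,-10])"
```

```text
theta 339.5 radius 36.1
[[0.001, 0.001, 0.002, 0], [0.001, 0.002, 0.002, 0], [0.002, 0.003, 0.002, 0], [0.002, 0.004, 0.002, 0], [0.003, 0.006, 0.002, 0]]
t 14.97 deck [-156.6   12.6   88.9] F [ 1.6  7.2 -5.1] w 20.3 tool y in deck deg 89.78 q6 -1.69 down [-0.003  0.024 -1.   ]
```

>>> {"name": "step_arm", "arguments": {"targets": [[[0, 0.0005, 0, 0], [0, 0.001, 0, 0], [0.001, 0.0015, 0, 0], [0.001, 0.002, 0, 0], [0.001, 0.002, 0, 0]]]}}

```text
time: 15.38
tool_pos: [453.5, 20.0, 87.9]
tcp_rot: [1.75, 1.547, 1.702]
contact_force: [1.0, 1.5, -1.8]
grip_width: 20.2
```

>>> {"name": "step_arm", "arguments": {"targets": [[[0, 0, 0, 0], [0, 0, 0, 0], [0, 0, 0, 0], [0, 0, 0, 0], [0, 0, 0, 0]]], "jaw": 0.3}}

```text
time: 15.8
tool_pos: [453.5, 19.9, 88.0]
tcp_rot: [1.747, 1.547, 1.699]
contact_force: [-0.3, 0.2, 0.2]
grip_width: 49.0
```

```bash
python3 knob.py
```

```text
t 15.8 deck [-156.6   14.5   88. ] F [-0.3  0.2  0.2] w 49.0 tool y in deck deg 89.78 q6 -1.68 down [-0.  0. -1.]
wrist knob 2361 [[-168.     6.2   96.7]
 [-157.6   15.3  104.6]
 [-125.9   24.6  106.9]]
mod ((8.994510650634766, 1.7237663269042969), (61.93840408325195, 109.88916015625), 0.0713815987110138)
jaw x [-55.6 -25.3]
```

>>> {"name": "step_arm", "arguments": {"targets": [[[0, 0, 0, 0], [-0.01, 0, 0, 0], [-0.04, 0, 0, 0], [-0.07, 0, 0, 0], [-0.1, 0, 0, 0]]]}}

```text
time: 16.32
tool_pos: [453.3, 17.6, 189.0]
tcp_rot: [1.798, 1.546, 1.75]
contact_force: [1.0, -0.4, -0.4]
grip_width: 64.2
```

>>> {"name": "step_arm", "arguments": {"targets": [[[-0.01, 0, -0.01, 0], [-0.02, 0, -0.02, 0], [-0.03, 0, -0.03, 0], [-0.03, 0, -0.03, 0], [-0.03, 0, -0.03, 0]]]}}

```text
time: 16.73
tool_pos: [423.8, 18.3, 219.4]
tcp_rot: [1.732, 1.547, 1.684]
contact_force: [0.7, 0.2, 0.5]
grip_width: 64.3
```

```bash
python3 knob.py; python3 -c "
from h import *
import pickle
a=pickle.load(open('top.pkl','rb')); c=cap('top'); print([o[0] for o in mod(c)[1:]],[o[0] for o in mod(a)[1:]])
c=cap('scene'); save(c,'scene9.png'); cv2.imwrite('pics/sc9.png',cv2.resize(c['color'][170:310,120:450,::-1],None,fx=2.4,fy=2.4,interpolation=cv2.INTER_CUBIC))"
```

```text
t 16.73 deck [-186.2   11.6  219.4] F [0.7 0.3 0.5] w 64.3 tool y in deck deg 89.78 q6 -1.69 down [-0.  0. -1.]
wrist knob 1150 [[-167.7    6.5   98. ]
 [-147.7   15.6  104.7]
 [-126.    25.1  106.9]]
top knob 55 [[-140.9    9.2  102. ]
 [-132.8   15.7  105.9]
 [-126.    22.5  109. ]]
mod ((9.103286743164062, 1.931121826171875), (62.013710021972656, 109.69355010986328), 0.9230961203575134)
jaw x [-65.3 -25.1]Traceback (most recent call last):
  File "<string>", line 4, in <module>
    a=pickle.load(open('top.pkl','rb')); c=cap('top'); print([o[0] for o in mod(c)[1:]],[o[0] for o in mod(a)[1:]])
                                                                            ~~~^^^
  File "h.py", line 24, in mod
    out.append((a(m),p[m].min(0),p[m].max(0)))
                     ~~~~~~~~^^^
    return umr_minimum(a, axis, None, out, keepdims, initial, where)
ValueError: zero-size array to reduction operation minimum which has no identity
```

View pics/top9.png

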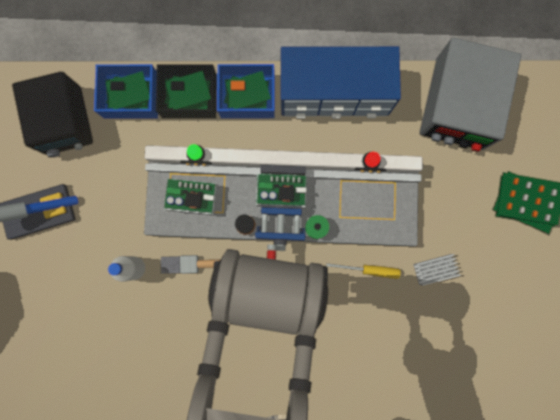

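Top view: the module sits squarely in the vise at (281,191) with the jaw on it. The other module (190,196), reel, jar, screwdriver and bottle are where they were, and the arm is clear. I'm handing in.

```bash
python3 -c "
from plant import bot
print(bot.close_job())"
```

```text
the job is handed in; nothing more can be done
None
```

I slid the failed module (module_right, at the red lamp) along the fence into the vise, closed the crank until it stiffened, and let go of the handle. The job was handed in at about 17 s of the 70 s allowed, and `close_job` reported no verdict.

**Last checks:**
- **Module position:** the top camera puts its centre about 2 mm from the vise's middle. It measured within about 0.02 rad of square and lay against the fence, within the roughly 2 mm camera error.
- **Bystanders:** in the last top picture the good module, reel, jar, bottle and screwdriver look unmoved. The arm hid part of the brush there. A numeric check of the good module failed with a script error, so I judged all of these by eye.
- **Robot:** the tool was clear, with under 1 N on it.

**Grip force:** the jaw's force could not be measured. The handle reached 46 N on the first tightening, then sprang back about 40° when released. I tightened again to about 30 N and eased back until the handle rested by its own friction, which was the same place as after the first release. From roughly 3 N of friction and the screw pitch, I estimate several tens of newtons still on the module.

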